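# Tilt a circuit board to the set viewing angle

### The job

Press the round finger pad at the corner of the spring-backed tilt plate slowly down with a fingertip until the plate's pointer lines up with the index clip on the scale, without running past it, and keep it there for about a second and a half while the microscope takes its picture of the solder joints. Then ease the plate back up to level with your finger still on the pad, so that it does not snap up, and come clear of it. Keep off the board, the pointer and the index clip, and leave the microscope, solder reel, capacitor and screwdriver where they are.

Things in the scene. Friction and masses are not known exactly. Their poses are not given: they have to be found in the camera images.
- stage: The tilt stage, fixed to the bench: dark steel base 250 (x) x 200 (y) x 12 mm with two grey brackets carrying an aluminium tilt plate. Origin: centre of the base's underside on the bench; x away from the robot (at yaw 0), y left, z up; yaw -0.65 to 0.05 rad (its far end swung right). The scale and index clip stand at its far (+x) end, 114 to 134 mm ahead of the origin, up to 220 mm high.
- tilt_axis (a point): The middle of the tilt axis, which runs along stage x, 75 mm above the bench, over the base's middle. The tilt plate is 205 (x) x 200 (y) x 6 mm; level, its top lies 83 mm above the bench and the parts on it stand up to 115 mm above the bench.
- tilt_plate (a joint): Tilt of the plate, rad: 0 level (its rest), growing as its left (+y) side goes down, end stop at 0.36. A spring returns it to level with 0.12 + 1.6 x tilt N m: at the pad 1.6 N to start, 4 to 8 N at the index. Let go there, it snaps up at 150 mm/s or more at the pad; the finger rising at 50 mm/s or less is an easy return, above 100 mm/s counts as snapping.
- pad: The finger pad: a round black rubber disc 36 mm across and 8 mm thick, in a steel rim, fixed on the plate's near left corner (x -78, y +75 mm in the stage frame), the only round disc on the plate. It moves with the plate. Origin: centre of its underside.
- pad_top (a point): Centre of the pad's top face, 91 mm above the bench when level: 75 mm left of the tilt axis and 16 mm above it. At tilt t it lies 75 sin t - 16 cos t mm below the axis and 75 cos t + 16 sin t mm left of it. Its z axis is the plate's normal. The board's nearest rail is 35 mm from it towards stage +x.
- board: The green circuit board 128 x 140 mm with two lying blue capacitors, chips and white pin headers, clamped on the plate between two dark rails, its centre at x 25, y -15 mm in the stage frame. Fragile: not to be touched. Origin: centre of its underside; axes those of the plate.
- pointer: The pointer: a thin dark steel needle on the far end of the tilt shaft, upright when the plate is level, turning with the plate and leaning left as the left side goes down. Origin on the tilt axis, 121 mm ahead of the stage's origin.
- pointer_tip (a point): The needle's upper tip, 118 mm from the tilt axis. With the plate level it stands at the scale's zero, 193 mm above the bench.
- index (a joint): Setting of the index clip on the scale, rad from zero to the left, in the same measure as the tilt: the pointer is at the index when joint tilt_plate equals this. Set anew each time, 0.15 to 0.28; it stays by friction and is not to be moved.
- index_mark (a point): The inward point of the index clip, a small brass block 16 mm wide with a round screw on the rim of the white fan-shaped scale (ticks every 5 degrees, 0 to 25 to the left). It lies 121 mm from the tilt axis, 3 mm outside the circle of the pointer's tip; z points outward along the radius, y along the scale to the left: a pointer tip at y = 0 in this frame is on the mark.
- scope: Bench microscope camera on its stand, 110 x 110 mm dark base, steel post, white tube leaning towards the board, about 205 mm high, standing to the right (-y) of the stage. Loose. Origin: centre of the base's underside.
- reel: Solder reel on a blue steel stand 100 x 90 mm, 82 mm high, to the left of the stage. Loose. Origin: centre of the underside.
- capacitor: A spare blue capacitor standing upright, 25 mm across, 45 mm high, to the left of the stage. Loose. Origin: centre of the underside.
- driver: A screwdriver 170 mm long lying on the bench between the robot and the stage. Loose. Its x axis runs along it.

How it is judged:
By the outcome, as a careful person would: the job done as asked, in the order asked, and still so for the second after the job is handed in, with the robot touching nothing.
It also fails if it takes over 48 s, if anything falls off the work surface, if the arm or the gripper's body presses on something with over 40 N, if the wrist force passes 120 N, or if a joint passes its speed limit or range.

### The arm

A 7-joint arm with a two-finger parallel gripper is mounted at the origin on the work surface. World frame = base frame: x ahead of the robot, y to its left, z up, the work surface at z = 0. Lengths are in mm, angles in rad, forces in N, time in s.
With the tool pointing down it reaches from about 425 to 950 mm from the base axis. Payload 4.7 kg.
Tool frame: the origin (TCP) lies on the centre line of the jaws, within the pads' length; the fingertips stand 22 mm ahead of it and the grasp point (between the pads) lies 3 mm ahead of it; z points along the fingers, y is the line along which they close (so a half turn about z gives the same grasp; the last joint's range is limited). The gripper opens to 87 mm and grips with 3 to 60 N. Pads are 19 mm wide; open, the fingers measure 117 mm over their backs; the gripper's body (75 mm by 190 mm) begins 51 mm behind the grasp point.
Start: joints at [1.245, 0.469, -0.049, 1.532, 0.024, 1.141, -0.082], TCP at [197.457, -645.49, 244.573] pointing down, gripper open.
Joint ranges: [-2.59, 2.59], [-0.33, 1.99], [-1.39, 1.29], [0.1, 2.45], [-1.04, 4.18], [0.21, 1.99], [-2.66, 2.66]. Speed limits (rad/s): [2.57, 2.57, 3.14, 3.14, 3.14, 3.14, 3.14].

### API

Orientations are given as a unit quaternion [w, x, y, z].
In Python, from rig import * gives the robot as it stands.
- The arm moves only by the tool drive_tool, never from a script. Its argument "targets" is one flat list of numbers, 7 for each row, row after row: the shift along the world's x, y, z in units of 40 mm (1.0 is 40 mm), then the turn, a rotation vector about the world's x, y, z in units of 5 degrees (1.0 is 5 degrees), then the opening in per cent of the stroke, from 0 (shut) to 100 (fully open). In form: [x, y, z, rx, ry, rz, hand, x, y, z, rx, ry, rz, hand, ...]. A call has 1 to 20 rows; each row shifts and turns the commanded pose from where the row before left it; what a row does not reach is not made up. A row lasts 1/10 s, in which the tool goes at most 50 mm and 8.59 degrees, less where a joint would pass 70% of its speed; a pose out of reach is approached as far as the arm can. A call is refused whole if a number of a shift passes 1 or a number of a turn 1, either way. A call with a gripper value outside its range is refused whole. The fingers move at their own pace and stop on an object; the grip force is fixed at half the most. Time passes only in rows, so rows that do not move let the fingers close. It gives the time, the measured TCP pose, the force, the opening and the grip force at its end, in the units of the state.
- observe(): the state, without advancing time (a new reading comes with each control period).
- grab_frame(name): name is "scene" or "top"; returns (picture, depth): 384x512x3 uint8, red, green, blue; 384x512 float32, mm along the optical axis (not along the pixel's ray), 0 where there is no reading.
- get_calibration(name): a dict with "fx", "fy", "cx", "cy" (pixels), "position" and "attitude" of the camera in the world. Camera axes: x right, y down, z forward; pixel columns grow to the right and rows downward; lengths in mm; the calibration is good to about 2 mm. A picture is of the moment at which its call begins. get_calibration takes no time and is no camera call.
- job_done(): hands the job in; it is judged then, once.
The state is a dict: "t": time; "qpos": joint angles; "dq": joint speeds; "effort": joint torques, N m; "tcp_pos": TCP position; "orientation": TCP orientation; "wrist_force": force on the tool from outside, world axes, zero at the start; "wrist_torque": the same for the moment, N m; "finger_gap": opening from 0.0 (shut) to 1.0 (fully open); "finger_force": force on a finger pad.
Only numpy, scipy, OpenCV 4.12 (cv2) and the standard library are available. Lean on these libraries where they do the work, as an engineer would, in place of code of your own. Each camera call takes 0.05 s, during which the arm holds its last target. There are 200 camera calls.

## Working session

There is one attempt and no reset: what is moved stays moved. The work goes in short steps, Python scripts to look and compute and a tool call to move; the robot and the scene stay as the last step left them, time stands still between calls to the robot, and variables do not carry over. Pictures are saved under pics/ and viewed, at most 10 in all, crops included, and the job is handed in when it is done.

Besides the shell and the picture viewer there is one more tool, called in YAML: its name, and indented under it one key for each argument. drive_tool: Moves the arm, as the interface text tells. Its arguments: {"type":"object","properties":{"targets":{"type":"array"}},"required":["targets"]}

```bash
mkdir -p pics
python3 - <<'E'
from rig import *
import cv2,numpy as np
for n in("scene","top"):
    p,d=grab_frame(n); np.savez(f"pics/{n}0.npz",p=p,d=d); cv2.imwrite(f"pics/{n}0.png",p[:,:,::-1]); print(n,get_calibration(n))
s=observe();print(s)
E
```

```text
scene {'fx': 468.86250494911275, 'fy': 468.86250494911275, 'cx': 254.75209132971096, 'cy': 187.08315769471096, 'position': array([1186.20068919,  559.24562846,  792.13163611]), 'attitude': array([-0.17678518,  0.37305626,  0.82657252, -0.38256228])}
top {'fx': 393.92158964404763, 'fy': 393.92158964404763, 'cx': 252.83656475708128, 'cy': 186.88861087839746, 'position': array([ 433.84634322,   33.8247603 , 1105.19907386]), 'attitude': array([-0.05821249,  0.71436232, -0.69452119,  0.06275424])}
{'t': 0.1, 'qpos': array([ 1.24508235,  0.46936246, -0.04857548,  1.53353234,  0.02413489,
        1.14101344, -0.08229714]), 'dq': array([ 0.00121458, -0.00156897, -0.00197935, -0.00232302, -0.00092817,
        0.00062218, -0.00099167]), 'effort': array([ 7.58348542e-04, -5.09171677e+01, -8.09804653e-02, -2.36829114e+01,
       -6.14419347e-02,  3.44632077e-02,  6.24770337e-05]), 'tcp_pos': array([ 197.27374423, -645.02306955,  243.6210013 ]), 'orientation': array([-8.46230240e-04,  9.89005429e-01,  1.47876682e-01, -1.76954205e-04]), 'wrist_force': array([0.32098626, 0.52917773, 0.02423574]), 'wrist_torque': array([ 0.04335061,  0.03919482, -0.01376212]), 'finger_force': 0.0, 'finger_gap': 0.9960863106459522}
```

View pics/scene0.png

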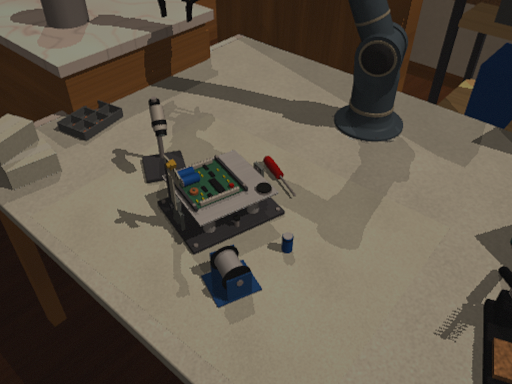

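View pics/top0.png

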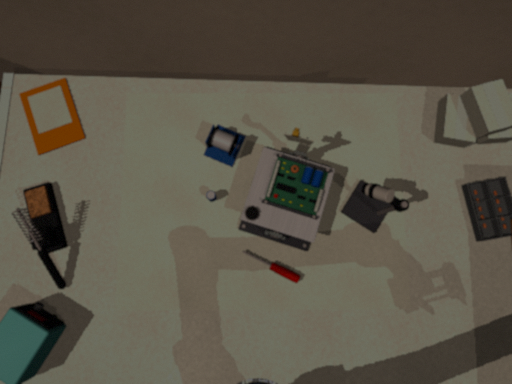

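```bash
cat > h.py <<'E'
import numpy as np,cv2
from scipy.spatial.transform import Rotation as R
from rig import *
def cal(n):
    c=get_calibration(n);q=c["attitude"];return c,R.from_quat([q[1],q[2],q[3],q[0]]).as_matrix()
def w(n,u,v,z):
    c,A=cal(n);return c["position"]+A@np.array([(u-c["cx"])/c["fx"]*z,(v-c["cy"])/c["fy"]*z,z])
def ray_plane(n,u,v,p0,nrm):
    a=w(n,u,v,0);d=w(n,u,v,1)-a
    return a+d*(np.dot(np.subtract(p0,a),nrm)/np.dot(d,nrm))
def proj(n,P):
    c,A=cal(n);k=(np.atleast_2d(P)-c["position"])@A
    return np.c_[k[:,0]/k[:,2]*c["fx"]+c["cx"],k[:,1]/k[:,2]*c["fy"]+c["cy"]]
def cloud(n,d):
    c,A=cal(n);v,u=np.mgrid[:384,:512]
    P=np.stack([(u-c["cx"])/c["fx"]*d,(v-c["cy"])/c["fy"]*d,d],-1);return P@A.T+c["position"]
E
python3 - <<'E'
from h import *
for n,(x0,y0,x1,y1),(px,py,r) in(("top",(200,100,400,260),(252,212,14)),("scene",(130,90,310,310),(264,187,14))):
    f=np.load(f"pics/{n}0.npz");p,d=f["p"],f["d"];C=cloud(n,d)
    dark=(p.astype(int).sum(2)<150).astype(np.uint8);m=np.zeros_like(dark);cv2.circle(m,(px,py),r,1,-1)
    k,l,st,ce=cv2.connectedComponentsWithStats(dark*m)
    for i in range(1,k):
        if st[i,4]>30: print(n,"dark",st[i],ce[i],ray_plane(n,*ce[i],[0,0,91],[0,0,1]),np.median(C[l==i],0))
    # level plate surface
    mm=np.zeros_like(dark);mm[y0:y1,x0:x1]=1
    pl=((abs(C[...,2]-83)<5)&(mm>0)).astype(np.uint8);pts=C[pl>0][:,:2].astype(np.float32)
    pl=cv2.morphologyEx(pl,cv2.MORPH_OPEN,np.ones((3,3)));k,l,st,ce=cv2.connectedComponentsWithStats(pl);i=1+st[1:,4].argmax()
    print(n,"plate",cv2.minAreaRect(C[l==i][:,:2].astype(np.float32)),st[i,4])
    h=(C[...,2]>150)&(mm>0); 
    hsv=cv2.cvtColor(p,cv2.COLOR_RGB2HSV);br=(hsv[...,1]>140)&(hsv[...,0]>10)&(hsv[...,0]<30)&(C[...,2]>140)&(mm>0)
    v,u=np.where(br);print(n,"brass",len(u),u.mean(),v.mean(),np.median(C[br],0))
t=cv2.imread("pics/top0.png")[105:255,190:410];s=cv2.imread("pics/scene0.png")[140:240,130:290]
t=cv2.resize(t,(800,545),interpolation=cv2.INTER_CUBIC);s=cv2.resize(s,(800,500),interpolation=cv2.INTER_CUBIC)
cv2.imwrite("pics/tz.png",t);cv2.imwrite("pics/sz.png",s)
E
```

```text
top dark [245 206  15  14 151] [251.98675497 212.59602649] [541.91363534  30.05652663  91.        ] [541.41756022  30.07638735  90.41567131]
top dark [242 221  15   6  34] [248.44117647 223.67647059] [513.07684696  38.37523322  91.        ] [518.64754311  39.89614699  11.04591837]
top plate ((596.1571044921875, -61.401695251464844), (200.45098876953125, 205.95590209960938), 73.65192413330078) 3468
top brass 47 303.70212765957444 138.31914893617022 [719.7571126  -67.79831562 213.97690927]
scene dark [256 183  15  11 131] [263.06870229 187.81679389] [547.20374683  31.09147585  91.        ] [546.25250478  29.75434692  89.36444734]
scene plate ((596.71826171875, -63.361671447753906), (202.6049041748047, 215.12811279296875), 73.45018005371094) 3191
scene brass 75 170.57333333333332 164.36 [725.81228438 -66.73922528 212.11641185]
```

View pics/sz.png

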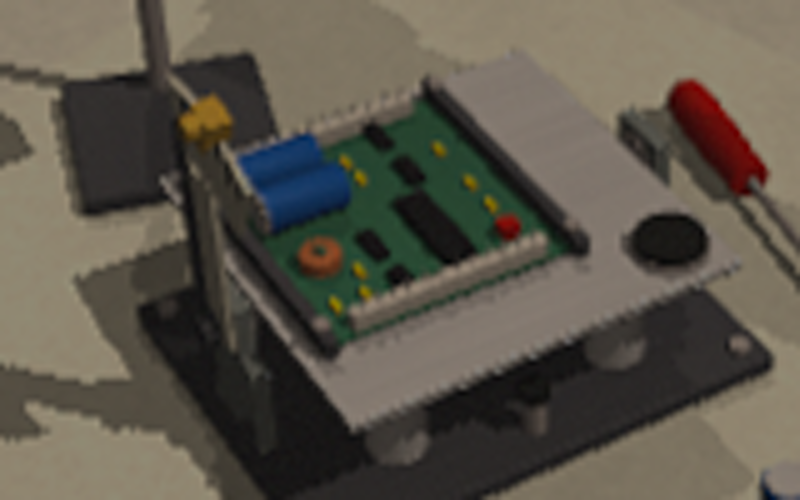

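View pics/tz.png

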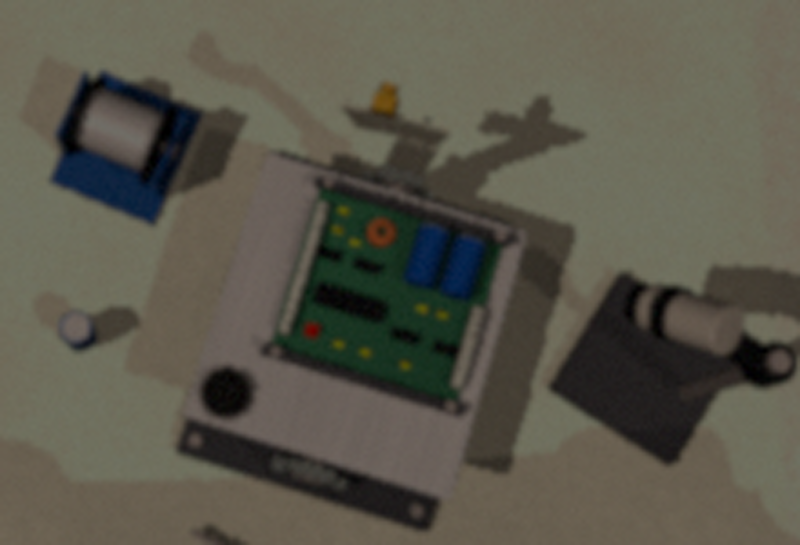

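The scene crop shows the brass clip at about (205,122) in the crop, i.e. (171,164) in the frame, with the pad at (264,188). In the top view the clip is at about (296,132) and the pad at (252,212). Stage yaw is about -0.285. Next I'll refine the index angle.

Run:
```python
from h import *
from scipy.optimize import least_squares
obs={}
for n,(cx,cy) in(("top",(296,132)),("scene",(171,164))):
    f=np.load(f"pics/{n}0.npz");p,d=f["p"],f["d"];C=cloud(n,d)
    q=p[cy-9:cy+10,cx-9:cx+10].astype(float);e=np.clip(q[...,0]-q[...,2]-35,0,None)
    m=(e>0).astype(np.uint8);k,l,st,ce=cv2.connectedComponentsWithStats(m);i=1+st[1:,4].argmax();e=e*(l==i)
    g=e>0.3*e.max();v,u=np.mgrid[cy-9:cy+10,cx-9:cx+10]
    wt=np.minimum(e,0.6*e.max())
    uv=np.array([(wt*u).sum(),(wt*v).sum()])/wt.sum()
    P=C[cy-9:cy+10,cx-9:cx+10][g];P=P[P[:,2]>180]
    print(n,g.sum(),uv,P.mean(0),P.min(0),P.max(0));obs[n]=uv
    # level plate fit
    q=[C[...,2]>70,C[...,2]<86.5]
pad={"top":(251.99,212.6),"scene":(263.07,187.8)}
def S(x0,y0,yaw,P):
    c,s=np.cos(yaw),np.sin(yaw);P=np.array(P);return np.array([x0+c*P[0]-s*P[1],y0+s*P[0]+c*P[1],P[2]])
# per camera: pad fixes origin (yaw given) -> clip in the stage frame by ray/plane x=const
for yaw in(-.28,-.288):
  for n in obs:
    pp=ray_plane(n,*pad[n],[0,0,91],[0,0,1]);o=pp-S(0,0,yaw,[-78,75,91]);o[2]=0
    ax=S(0,0,yaw,[1,0,0]);
    for xc in(122,126,130):
        X=ray_plane(n,*obs[n],o+xc*ax,ax);y=(X-o)@S(0,0,yaw,[0,1,0])
        print(yaw,n,xc,o[:2].round(1),"y %.1f z %.1f idx %.4f r %.1f asin(y/131) %.4f"%(y,X[2],np.arctan2(y,X[2]-75),np.hypot(y,X[2]-75),np.arcsin(y/131)))
```

```text
top 40 [295.51519116 132.02471289] [722.18899065 -66.94020543 214.35722585] [714.59032756 -72.57413248 206.68370694] [732.19012261 -60.57284864 218.88820147]
scene 51 [170.72112676 163.25246479] [724.89325436 -68.10927893 213.25182691] [715.34829507 -76.58418278 209.25919989] [733.65189186 -59.88823049 216.15205704]
-0.28 top 122 [596.1 -63.6] y 31.8 z 213.6 idx 0.2257 r 142.2 asin(y/131) 0.2454
-0.28 top 126 [596.1 -63.6] y 31.6 z 201.9 idx 0.2441 r 130.8 asin(y/131) 0.2437
-0.28 top 130 [596.1 -63.6] y 31.4 z 190.2 idx 0.2660 r 119.4 asin(y/131) 0.2419
-0.28 scene 122 [601.4 -62.6] y 35.5 z 217.9 idx 0.2433 r 147.3 asin(y/131) 0.2742
-0.28 scene 126 [601.4 -62.6] y 46.3 z 226.5 idx 0.2965 r 158.4 asin(y/131) 0.3610
-0.28 scene 130 [601.4 -62.6] y 57.1 z 235.0 idx 0.3425 r 169.9 asin(y/131) 0.4507
-0.288 top 122 [595.4 -64. ] y 33.4 z 214.6 idx 0.2352 r 143.5 asin(y/131) 0.2582
-0.288 top 126 [595.4 -64. ] y 33.3 z 202.9 idx 0.2544 r 132.1 asin(y/131) 0.2567
-0.288 top 130 [595.4 -64. ] y 33.1 z 191.2 idx 0.2772 r 120.8 asin(y/131) 0.2552
-0.288 scene 122 [600.6 -63. ] y 36.2 z 217.2 idx 0.2493 r 146.8 asin(y/131) 0.2802
-0.288 scene 126 [600.6 -63. ] y 47.3 z 226.0 idx 0.3035 r 158.2 asin(y/131) 0.3693
-0.288 scene 130 [600.6 -63. ] y 58.4 z 234.7 idx 0.3502 r 170.1 asin(y/131) 0.4617
```

drive_tool:
  targets: [0.5, 0.9, 0.4, 0, 0, -0.4, 0, 0.5, 1, 0.4, 0, 0, -0.4, 0, 0.5, 1, 0.4, 0, 0, -0.4, 0, 0.5, 1, 0.3, 0, 0, -0.4, 0, 0.5, 1, 0, 0, 0, -0.4, 0, 0.5, 1, 0, 0, 0, -0.4, 0, 0.5, 1, 0, 0, 0, -0.4, 0, 0.5, 1, 0, 0, 0, -0.4, 0, 0.5, 1, 0, 0, 0, -0.4, 0, 0.5, 1, 0, 0, 0, -0.4, 0, 0.5, 1, 0, 0, 0, -0.4, 0, 0.5, 1, 0, 0, 0, -0.4, 0, 0.5, 1, 0, 0, 0, -0.4, 0, 0.5, 1, 0, 0, 0, -0.4, 0, 0.5, 1, 0, 0, 0, -0.4, 0, 0.5, 1, 0, 0, 0, -0.4, 0, 0.6, 1, 0, 0, 0, -0.25, 0, 0, 0, 0, 0, 0, 0, 0, 0, 0, 0, 0, 0, 0, 0]

```text
t: 2.0
tcp_pos: [541.3, 31.4, 303.9]
orientation: [0.0, 0.99, -0.14, -0.001]
wrist_force: [-0.3, -0.5, 0.2]
finger_gap: 0.003
finger_force: 0.0
```

drive_tool:
  targets: [0.04, 0, -0.8, 0, 0, 0, 0, 0, 0, -0.9, 0, 0, 0, 0, 0, 0, -0.9, 0, 0, 0, 0, 0, 0, -0.9, 0, 0, 0, 0, 0, 0, -0.6, 0, 0, 0, 0, 0, 0, -0.2, 0, 0, 0, 0, 0, 0, 0, 0, 0, 0, 0]

```text
t: 2.7
tcp_pos: [542.2, 28.9, 131.8]
orientation: [0.001, 0.99, -0.142, -0.001]
wrist_force: [0.8, 0.5, -0.3]
finger_gap: 0.008
finger_force: 0.0
```

Run:
```python
from h import *
s=observe();print(s["tcp_pos"],s["wrist_force"])
p,d=grab_frame("scene");q,e=grab_frame("top")
a=cv2.resize(p[150:230,140:300],(800,400),interpolation=cv2.INTER_CUBIC)
b=cv2.resize(q[120:240,210:360],(750,600),interpolation=cv2.INTER_CUBIC)
cv2.imwrite("pics/s1.png",a[:,:,::-1]);np.savez("pics/l.npz",p=p,d=d,q=q,e=e)
print(proj("scene",[s["tcp_pos"]-[0,0,22],[543,31,91]]),proj("top",[[543,31,91]]))
```

```text
[542.21253413  28.94135097 131.82074758] [ 0.84024871  0.52590811 -0.26348805]
[[263.91575408 180.11505349]
 [264.2141875  186.92607474]] [[251.63348144 212.16696257]]
```

View pics/s1.png

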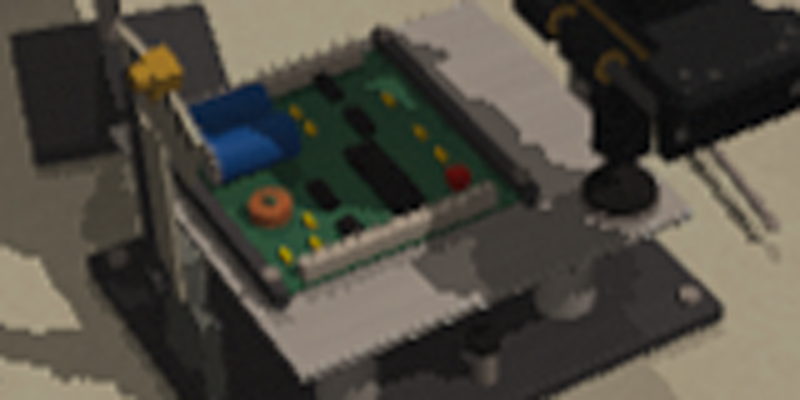

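The fingertip is over the pad, at about (620,185) in the crop. I'll come down slowly to contact.

drive_tool:
  targets: [0.02, 0.05, -0.07, 0, 0, 0, 0, 0, 0, -0.07, 0, 0, 0, 0, 0, 0, -0.07, 0, 0, 0, 0, 0, 0, -0.07, 0, 0, 0, 0, 0, 0, -0.05, 0, 0, 0, 0, 0, 0, -0.05, 0, 0, 0, 0, 0, 0, -0.03, 0, 0, 0, 0, 0, 0, 0, 0, 0, 0, 0]

```text
t: 3.6
tcp_pos: [543.7, 32.5, 115.9]
orientation: [0.0, 0.99, -0.141, -0.0]
wrist_force: [0.7, 0.3, -0.4]
finger_gap: 0.007
finger_force: 0.0
```

drive_tool:
  targets: [0, -0.02, -0.02, 0, 0, 0, 0, 0, 0, -0.02, 0, 0, 0, 0, 0, 0, -0.02, 0, 0, 0, 0, 0, 0, -0.02, 0, 0, 0, 0, 0, 0, 0, 0, 0, 0, 0]

```text
t: 4.1
tcp_pos: [543.9, 31.7, 113.1]
orientation: [0.0, 0.99, -0.141, 0.0]
wrist_force: [-0.4, 1.2, 2.5]
finger_gap: 0.006
finger_force: 0.9
```

drive_tool:
  targets: [0.003, 0.011, -0.024, -0.1375, 0.04, 0, 0, 0.003, 0.011, -0.024, -0.1375, 0.04, 0, 0, 0.003, 0.011, -0.024, -0.1375, 0.04, 0, 0, 0.003, 0.011, -0.024, -0.1375, 0.04, 0, 0, 0.003, 0.01, -0.024, -0.1375, 0.04, 0, 0, 0.003, 0.01, -0.024, -0.1375, 0.04, 0, 0, 0.003, 0.01, -0.024, -0.1375, 0.04, 0, 0, 0.003, 0.01, -0.024, -0.1375, 0.04, 0, 0, 0.003, 0.009, -0.025, -0.1375, 0.04, 0, 0, 0.003, 0.009, -0.025, -0.1375, 0.04, 0, 0, 0.003, 0.009, -0.025, -0.1375, 0.04, 0, 0, 0.003, 0.009, -0.025, -0.1375, 0.04, 0, 0, 0, 0, 0, 0, 0, 0, 0]

```text
t: 5.4
tcp_pos: [545.4, 37.1, 101.2]
orientation: [0.074, 0.987, -0.14, -0.011]
wrist_force: [-0.2, -2.1, 4.7]
finger_gap: 0.004
finger_force: 2.1
```

```bash
cat > tilt.py <<'E'
from h import *
import sys
yaw=-.285;ax=np.array([np.cos(yaw),np.sin(yaw),0]);ay=np.array([-np.sin(yaw),np.cos(yaw),0])
f=np.load("pics/l.npz")
def slope(n,d,t0):
    C=cloud(n,d)-[596,-63,75];x,y,z=C@ax,C@ay,C[...,2]
    m=(abs(z+np.tan(t0)*y-8/np.cos(t0))<4)&(abs(x)<100)&(abs(y)<98)&((y>62)|(y<-92)|(x<-50))&~((x<-50)&(y>45))&(d>0)
    k=np.polyfit(y[m],z[m],1);return -np.arctan(k[0]),m.sum()
s=observe();q=s["orientation"];zt=R.from_quat([q[1],q[2],q[3],q[0]]).as_matrix()[:,2]
p=s["tcp_pos"]+22*zt;h=75-p[2];print("tip",p,"tool tilt",np.arctan2(-(zt@ay),-zt[2]),"F",s["wrist_force"])
y=(p-[596,-63,0])@ay
from scipy.optimize import brentq
t=brentq(lambda t:75*np.sin(t)-16*np.cos(t)-h,-.1,.5);print("tilt by tip height",t)
a,d=grab_frame("scene");b,e=grab_frame("top");t0=t
for n,dd,l in(("scene",d,f["d"]),("top",e,f["e"])):
    u=slope(n,dd,t);v=slope(n,l,0);print(n,"tilt",u,"level",v,"diff",u[0]-v[0])
i=sys.argv[1];np.savez(f"pics/r{i}.npz",p=a,d=d,q=b,e=e)
A=cv2.resize(a[145:205,145:205],(590,590),interpolation=cv2.INTER_CUBIC)
# predicted pixels of pointer tip at several tilts and clip mark
for n in("scene","top"):
    print(n,[(r,proj(n,np.array([596.3,-62.8,75])+121*ax+r*np.sin(t)*ay+[0,0,r*np.cos(t)]).round(1).tolist()) for r in(40,118)])
B=cv2.resize(b[118:158,276:316],(590,590),interpolation=cv2.INTER_CUBIC)
cv2.imwrite(f"pics/z{i}.png",np.clip(np.hstack([A[:,:400],B[:,:400]])[:,:,::-1]*1.6,0,255))
E
python3 tilt.py 1
```

```text
tip [544.4946289   33.96414541  79.43710256] tool tilt 0.15012118821908357 F [-0.20885686 -2.12921202  4.68063628]
tilt by tip height 0.15229086156477634
scene tilt (np.float64(0.14947449206969513), np.int64(1444)) level (np.float64(-0.0031424822903418355), np.int64(1367)) diff 0.15261697436003696
top tilt (np.float64(0.14889100529041438), np.int64(1342)) level (np.float64(-0.0013751001893663295), np.int64(683)) diff 0.1502661054797807
scene [(40, [[172.1, 192.4]]), (118, [[170.6, 167.5]])]
top [(40, [[300.4, 147.0]]), (118, [[299.8, 136.9]])][ WARN:0@3.503] global loadsave.cpp:1063 imwrite_ Unsupported depth image for selected encoder is fallbacked to CV_8U.
```

View pics/z1.png

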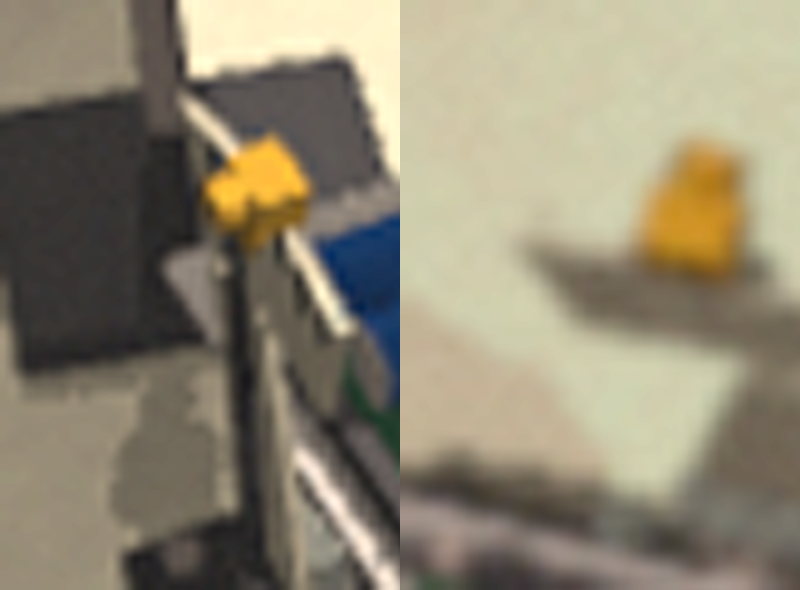

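Tilt is 0.151 by the tip height and by both depth fits. The clip reads about 0.22 to 0.24, so I'll go on to 0.20 and compare pointer and clip there.

drive_tool:
  targets: [0.002, 0.007, -0.025, -0.1375, 0.04, 0, 0, 0.002, 0.007, -0.025, -0.1375, 0.04, 0, 0, 0.002, 0.007, -0.025, -0.1375, 0.04, 0, 0, 0.002, 0.007, -0.025, -0.1375, 0.04, 0, 0, 0, 0, 0, 0, 0, 0, 0]

```text
t: 6.0
tcp_pos: [545.7, 38.4, 97.4]
orientation: [0.099, 0.985, -0.14, -0.014]
wrist_force: [0.1, -0.2, 6.5]
finger_gap: 0.004
finger_force: 2.5
```

```bash
python3 tilt.py 2 2>/dev/null
python3 - <<'E'
from h import *
yaw=-.285;ax=np.array([np.cos(yaw),np.sin(yaw),0]);ay=np.array([-np.sin(yaw),np.cos(yaw),0])
o=np.array([596.3,-62.8,75])
L=np.load("pics/l.npz");r1=np.load("pics/r1.npz");r2=np.load("pics/r2.npz")
def pt(n,x,r,t):return proj(n,o+x*ax+r*np.sin(t)*ay+np.array([0,0,r*np.cos(t)]))[0]
u0,v0,k=155,150,9
ims=[]
for F in(L,r1,r2):
    I=np.clip(cv2.resize(F["p"][v0:v0+33,u0:u0+44],None,fx=k,fy=k,interpolation=cv2.INTER_CUBIC).astype(float)*1.7,0,255).astype(np.uint8)[:,:,::-1].copy();ims.append(I)
D=[]
for a,b in((r2,L),(r2,r1)):
    g=128+2.5*(a["p"].astype(float).mean(2)-b["p"].astype(float).mean(2))
    D.append(cv2.cvtColor(np.clip(cv2.resize(g[v0:v0+33,u0:u0+44],None,fx=k,fy=k,interpolation=cv2.INTER_CUBIC),0,255).astype(np.uint8),cv2.COLOR_GRAY2BGR))
for t in np.radians([0,5,10,15,20,25]):
    q=(pt("scene",121,118,t)-[u0-.5,v0-.5])*k
    cv2.circle(D[0],tuple(int(x) for x in q),2,(0,0,255),-1)
    q=(pt("scene",121,121,t)-[u0-.5,v0-.5])*k;cv2.circle(ims[2],tuple(int(x) for x in q),2,(0,0,255),-1)
cv2.imwrite("pics/cmp.png",np.vstack([np.hstack([ims[0],ims[2]]),np.hstack(D)]))
E
```

```text
tip [544.52788217  34.21159367  75.798614  ] tool tilt 0.1996505677850092 F [ 0.1482514  -0.20670597  6.45208914]
tilt by tip height 0.19976854818033868
scene tilt (np.float64(0.19468740086588537), np.int64(1466)) level (np.float64(-0.0031424822903418355), np.int64(1367)) diff 0.1978298831562272
top tilt (np.float64(0.19391883848447697), np.int64(1389)) level (np.float64(-0.0013751001893663295), np.int64(683)) diff 0.1952939386738433
scene [(40, [[172.5, 193.0]]), (118, [[171.7, 169.3]])]
top [(40, [[299.7, 146.8]]), (118, [[297.6, 136.3]])]
```

View pics/cmp.png

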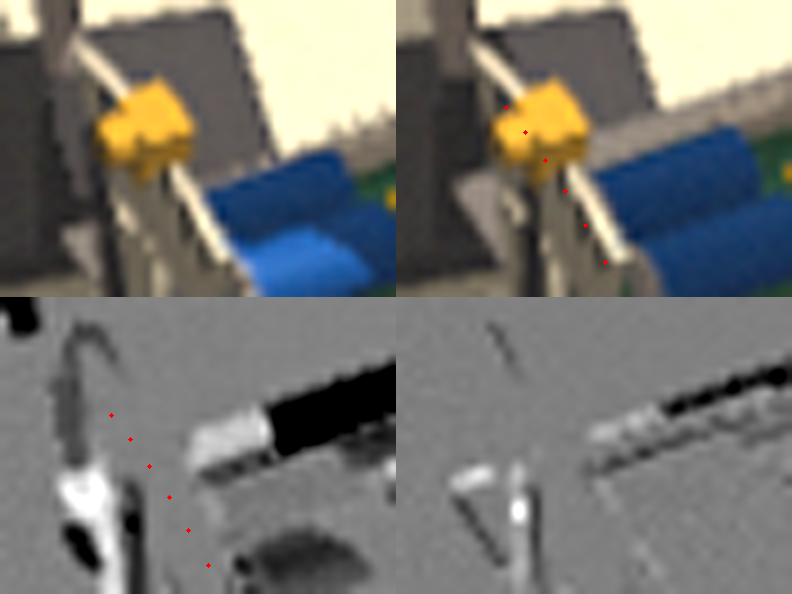

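```bash
cat > edge.py <<'E'
from h import *
yaw=-.285
f=np.load("pics/top0.npz");I=f["p"].astype(np.float32);dep=f["d"]
def prof(n,I,axis,o,z,others,rng,yaw,ch):
    ax=np.array([np.cos(yaw),np.sin(yaw),0]);ay=np.array([-np.sin(yaw),np.cos(yaw),0])
    g=[]
    for s in rng:
        P=[o+(s*ay+b*ax if axis=='y' else s*ax+b*ay)+[0,0,z] for b in others]
        q=proj(n,P).astype(np.float32);v=cv2.remap(ch,q[:,0].reshape(-1,1),q[:,1].reshape(-1,1),cv2.INTER_LINEAR);g.append(v.mean())
    return np.array(g)
o=np.array([596.,-63,0]);gray=I.mean(2)
def edges(r,g,k=2):
    d=np.gradient(g,r);out=[]
    i=abs(d).argsort()[::-1]
    for j in i:
        if all(abs(r[j]-e[0])>4 for e in out):
            m=abs(r-r[j])<=3;out.append((round(float((r[m]*abs(d[m])).sum()/abs(d[m]).sum()),2),round(float(d[j]),1)))
        if len(out)>=k:break
    return out
if __name__=="__main__":
  for yw in(-.28,-.285,-.29):
    r=np.arange(88,112,.25);print(yw,"left",edges(r,prof("top",gray if 0 else gray if True else 0,'y',o,83,0,0,0,0) if 0 else prof("top",I,'y',o,83,np.arange(-55,95,2),r,yw,gray)))
    print("right",edges(-r[::-1],prof("top",I,'y',o,83,np.arange(-95,95,2),-r[::-1],yw,gray)))
    for xx in((-90,-60),(-50,0),(0,50),(60,95)):print("  seg",xx,"L",edges(r,prof("top",I,'y',o,83,np.arange(*xx,2),r,yw,gray)),"R",edges(-r[::-1],prof("top",I,'y',o,83,np.arange(*xx,2),-r[::-1],yw,gray)))
  yw=yaw
  r=np.arange(50,100,.25);print("pad y",edges(r,prof("top",I,'y',o,91,np.arange(-84,-71,1),r,yw,gray),4))
  grn=I[...,1]-I[...,0];r=np.arange(-105,75,.25);print("board y",edges(r,prof("top",I,'y',o,93,np.arange(-20,70,2),r,yw,grn),6))
  br=I[...,0]-I[...,2];r=np.arange(10,60,.25)
  # clip rows
  for z in(205,212,218):
    for x in(112,116,120,124,128,132): print("clip z",z,"x",x,edges(r,prof("top",I,'y',o,z,[x-1,x,x+1],r,yw,br),2))
E
python3 edge.py
```

```text
-0.28 left [(99.65, -1.0), (96.81, -0.2)]
right [(-98.88, 5.7), (-90.14, -3.6)]
  seg (-90, -60) L [(90.93, 9.0), (94.11, 5.1)] R [(-98.26, 3.8), (-95.55, 1.0)]
  seg (-50, 0) L [(99.94, -1.0), (96.25, -0.4)] R [(-98.91, 6.1), (-90.18, -4.8)]
  seg (0, 50) L [(99.29, -1.2), (103.43, 0.4)] R [(-90.35, -6.8), (-99.11, 6.1)]
  seg (60, 95) L [(99.34, -0.9), (89.51, 0.3)] R [(-99.58, 7.0), (-89.28, -4.1)]
-0.285 left [(99.7, -1.0), (96.81, -0.2)]
right [(-98.73, 5.8), (-90.13, -3.5)]
  seg (-90, -60) L [(90.83, 8.9), (94.02, 4.7)] R [(-98.42, 3.8), (-101.1, 0.9)]
  seg (-50, 0) L [(99.89, -1.0), (96.48, -0.4)] R [(-99.1, 6.2), (-90.2, -4.6)]
  seg (0, 50) L [(99.01, -1.2), (103.03, 0.5)] R [(-90.32, -6.8), (-98.93, 6.2)]
  seg (60, 95) L [(99.69, -0.8), (89.39, 0.3)] R [(-99.26, 6.8), (-89.35, -3.8)]
-0.29 left [(99.74, -1.0), (96.81, -0.2)]
right [(-98.71, 5.8), (-90.12, -3.5)]
  seg (-90, -60) L [(90.57, 8.9), (93.74, 4.5)] R [(-98.72, 3.7), (-101.27, 1.0)]
  seg (-50, 0) L [(99.97, -1.0), (96.49, -0.4)] R [(-99.06, 6.1), (-90.21, -4.6)]
  seg (0, 50) L [(99.16, -1.2), (102.92, 0.5)] R
[... 159 characters left out ...]
ge.py", line 26, in <module>
    r=np.arange(50,100,.25);print("pad y",edges(r,prof("top",I,'y',o,91,np.arange(-84,-71,1),r,yw,gray),4))
                                                  ~~~~^^^^^^^^^^^^^^^^^^^^^^^^^^^^^^^^^^^^^^^^^^^^^^^^^
  File "edge.py", line 9, in prof
    q=proj(n,P).astype(np.float32);v=cv2.remap(ch,q[:,0].reshape(-1,1),q[:,1].reshape(-1,1),cv2.INTER_LINEAR);g.append(v.mean())
      ~~~~^^^^^
  File "h.py", line 12, in proj
    c,A=cal(n);k=(np.atleast_2d(P)-c["position"])@A
        ~~~^^^
  File "h.py", line 5, in cal
    c=get_calibration(n);q=c["attitude"];return c,R.from_quat([q[1],q[2],q[3],q[0]]).as_matrix()
ValueError: time passes only in moves, steps and waits
```

```bash
sed -i '1i import functools' h.py; sed -i 's/^def cal(n)/@functools.lru_cache(None)\ndef cal(n)/' h.py
sed -i 's/^  for yw in(-.28,-.285,-.29):/  for yw in():/' edge.py; python3 edge.py; python3 -c "
from rig import *;s=observe();print(s['t'],s['wrist_force'],s['tcp_pos'])"
```

```text
pad y [(91.52, 10.5), (56.04, -10.5), (59.46, -5.5), (53.21, -4.5)]
board y [(42.79, -4.5), (-73.14, 3.3), (35.18, 2.8), (57.21, -2.4), (26.19, -2.3), (52.3, 2.0)]
clip z 205 x 112 [(20.56, 1.0), (38.34, -0.9)]
clip z 205 x 116 [(38.84, -7.7), (24.15, 7.5)]
clip z 205 x 120 [(24.68, 14.7), (38.35, -12.6)]
clip z 205 x 124 [(24.82, 15.9), (38.7, -13.8)]
clip z 205 x 128 [(25.61, 14.4), (37.22, -11.4)]
clip z 205 x 132 [(36.51, -13.8), (26.56, 12.3)]
clip z 212 x 112 [(38.65, -4.2), (22.64, 2.7)]
clip z 212 x 116 [(24.83, 13.3), (38.5, -10.6)]
clip z 212 x 120 [(24.8, 15.4), (38.31, -14.0)]
clip z 212 x 124 [(24.89, 15.8), (38.18, -11.3)]
clip z 212 x 128 [(26.34, 12.5), (36.74, -12.5)]
clip z 212 x 132 [(27.18, 11.0), (36.3, -10.9)]
clip z 218 x 112 [(24.68, 8.2), (39.21, -8.0)]
clip z 218 x 116 [(25.07, 15.0), (38.56, -12.9)]
clip z 218 x 120 [(25.03, 16.1), (38.89, -13.5)]
clip z 218 x 124 [(25.76, 13.9), (37.22, -11.3)]
clip z 218 x 128 [(36.66, -13.6), (26.91, 12.4)]
clip z 218 x 132 [(35.72, -6.5), (27.93, 6.2)]
6.1 [-0.70039788 -0.16495163  5.17568113] [545.75090626  38.42944535  97.43358588]
```

Run:
```python
from h import *
yaw=-.285;ax=np.array([np.cos(yaw),np.sin(yaw),0]);ay=np.array([-np.sin(yaw),np.cos(yaw),0])
for n in("top","scene"):
    fs=[np.load(f"pics/{n}0.npz")]+[np.load(f"pics/r{i}.npz") for i in(1,2)]
    for f in fs:
        p=f["p"] if "q" not in f or n=="scene" else f["q"];d=f["d"] if "q" not in f or n=="scene" else f["e"]
        C=cloud(n,d)-[596.1,-62.8,75];x,y,z=C@ax,C@ay,C[...,2]
        br=(p[...,0].astype(int)-p[...,2]>45)&(z>115)&(abs(x-122)<20)&(y>10)&(y<55)
        X=np.c_[x[br],y[br],z[br]];r=np.hypot(X[:,1],X[:,2])
        a=np.arctan2(X[:,1],X[:,2])
        print(n,len(X),"min",X.min(0).round(1),"max",X.max(0).round(1),"r",np.percentile(r,[2,25,50,75,98]).round(1),"ang",np.percentile(a,[2,25,50,75,98]).round(3))
        if f is fs[-1]:
            for xb in range(112,138,3):
                m=abs(X[:,0]-xb)<=1.5
                if m.any():print("   x",xb,m.sum(),"y %.1f..%.1f mean %.1f z %.1f..%.1f mean %.1f"%(X[m,1].min(),X[m,1].max(),X[m,1].mean(),X[m,2].min()+75,X[m,2].max()+75,X[m,2].mean()+75))
```

```text
top 44 min [115.   24.7 131.7] max [132.7  38.9 143.9] r [136.2 141.6 142.8 144.5 146.6] ang [0.179 0.202 0.225 0.244 0.273]
top 48 min [114.4  23.8 132. ] max [132.6  39.6 142.9] r [136.1 141.1 142.4 143.4 145.9] ang [0.179 0.203 0.224 0.248 0.275]
top 48 min [115.   23.9 131.5] max [132.2  39.6 142.8] r [136.  140.8 142.1 144.  145.5] ang [0.177 0.204 0.225 0.249 0.276]
   x 115 11 y 25.5..38.1 mean 31.4 z 206.5..217.3 mean 211.3
   x 118 8 y 23.9..39.6 mean 31.8 z 209.2..216.6 mean 213.2
   x 121 9 y 25.5..37.3 mean 31.1 z 212.0..217.8 mean 214.1
   x 124 8 y 26.2..38.8 mean 33.4 z 211.8..217.5 mean 214.2
   x 127 4 y 29.1..34.3 mean 31.3 z 213.4..214.4 mean 213.7
   x 130 6 y 27.5..35.0 mean 30.9 z 212.9..217.1 mean 214.3
   x 133 2 y 33.5..35.7 mean 34.6 z 210.8..213.1 mean 212.0
scene 68 min [116.4  21.2 127.9] max [134.9  39.1 141.2] r [133.2 139.4 141.1 142.2 144.4] ang [0.164 0.212 0.241 0.263 0.28 ]
scene 68 min [116.7  22.7 126.2] max [135.   40.1 141.4] r [132.9 139.2 140.9 142.4 144.5] ang [0.17  0.209 0.241 0.263 0.282]
scene 68 min [116.5  21.2 127.5] max [135.3  39.2 140.6] r [134.3 139.7 141.4 142.1 143.6] ang [0.166 0.212 0.242 0.266 0.282]
   x 115 1 y 34.4..34.4 mean 34.4 z 212.2..212.2 mean 212.2
   x 118 12 y 25.6..38.5 mean 32.1 z 203.9..215.6 mean 211.6
   x 121 11 y 23.2..38.9 mean 32.0 z 205.8..214.9 mean 211.6
   x 124 12 y 25.1..39.2 mean 32.6 z 205.7..214.9 mean 212.0
   x 127 15 y 21.2..38.7 mean 33.0 z 202.5..214.3 mean 210.5
   x 130 7 y 28.4..36.7 mean 32.8 z 207.8..214.5 mean 211.9
   x 133 8 y 27.0..36.7 mean 33.2 z 209.2..214.9 mean 212.8
   x 136 2 y 32.3..35.4 mean 33.9 z 212.5..213.3 mean 212.9
```

Run:
```python
from h import *
yaw=-.285;ax=np.array([np.cos(yaw),np.sin(yaw),0]);ay=np.array([-np.sin(yaw),np.cos(yaw),0]);o=np.array([596.1,-62.8,75])
def pt(n,x,r,t,dy=0):return proj(n,o+x*ax+(r*np.sin(t)+dy*np.cos(t))*ay+np.array([0,0,r*np.cos(t)-dy*np.sin(t)]))[0]
S=[];T=[]
for i in range(6):
    S.append(grab_frame("scene")[0].astype(float));T.append(grab_frame("top")[0].astype(float))
S=np.mean(S,0);T=np.mean(T,0);np.savez("pics/avg.npz",S=S,T=T)
k=14
def crop(I,u0,v0):
    return np.clip(cv2.resize(I[v0:v0+21,u0:u0+28],None,fx=k,fy=k,interpolation=cv2.INTER_CUBIC)*1.7,0,255).astype(np.uint8)[:,:,::-1].copy()
out=[]
for n,I,u0,v0 in(("scene",S,158,155),("top",T,284,122)):
    a=crop(I,u0,v0);b=a.copy()
    f=lambda q:tuple(int(x) for x in (q-[u0-.5,v0-.5])*k)
    for t,c in((.225,(0,0,255)),(.25,(255,0,0))):
        cv2.line(b,f(pt(n,121,60,t)),f(pt(n,121,118,t)),c,1)
        for x in(115,128):
            L=[f(pt(n,x,r,t,dy)) for r,dy in((124,-8),(143,-8),(143,8),(124,8),(121,0))]
            cv2.polylines(b,[np.array(L)],True,c,1)
    cv2.line(b,f(pt(n,121,60,.2)),f(pt(n,121,118,.2)),(0,255,0),1)
    out.append(np.hstack([a,b]))
cv2.imwrite("pics/fit.png",np.vstack(out))
```

```text
(no output)
```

View pics/fit.png

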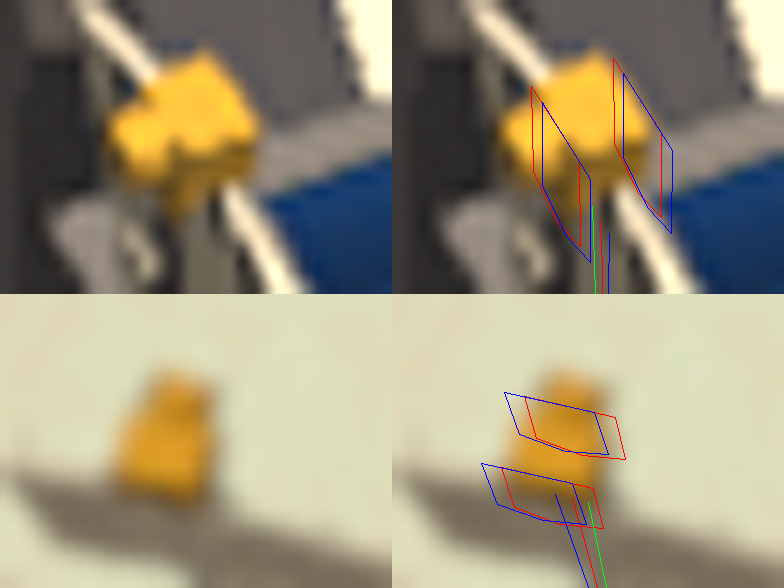

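drive_tool:
  targets: [0.002, 0.007, -0.0275, -0.149, 0.044, 0, 0, 0.002, 0.007, -0.0275, -0.149, 0.044, 0, 0, 0, 0, 0, 0, 0, 0, 0]

```text
t: 7.0
tcp_pos: [545.9, 39.1, 95.3]
orientation: [0.112, 0.984, -0.14, -0.016]
wrist_force: [0.3, 0.3, 5.5]
finger_gap: 0.001
finger_force: 2.7
```

```bash
python3 tilt.py 3 2>/dev/null
python3 - <<'E'
from h import *
k=14;S2=np.load("pics/avg.npz")["S"]
S=np.mean([grab_frame("scene")[0].astype(float) for i in range(6)],0);np.savez("pics/avg3.npz",S=S)
u0,v0=158,158
f=lambda I,g,b:np.clip(cv2.resize(I[v0:v0+21,u0:u0+28],None,fx=k,fy=k,interpolation=cv2.INTER_CUBIC)*g+b,0,255).astype(np.uint8)[:,:,::-1]
L=np.load("pics/scene0.npz")["p"].astype(float)
cv2.imwrite("pics/nd.png",np.vstack([np.hstack([f(S2,2,0),f(S,2,0)]),np.hstack([f(S-S2,5,128),f(L,2,0)])]))
r=slice(170,180)
for n,I in(("0.2",S2),(".227",S),("L",L)):
    print(n);print(I[170:182:2,164:178].mean(2).round().astype(int))
E
```

```text
tip [544.57064586  34.39211175  73.81726598] tool tilt 0.22656859204248242 F [0.32266482 0.31955823 5.50760961]
tilt by tip height 0.22560593678650837
scene tilt (np.float64(0.2193754257652588), np.int64(1472)) level (np.float64(-0.0031424822903418355), np.int64(1367)) diff 0.22251790805560065
top tilt (np.float64(0.21773725726624912), np.int64(1393)) level (np.float64(-0.0013751001893663295), np.int64(683)) diff 0.21911235745561544
scene [(40, [[172.7, 193.3]]), (118, [[172.4, 170.3]])]
top [(40, [[299.3, 146.7]]), (118, [[296.4, 136.0]])]
0.2
[[ 85  84  68  58  49  35  39  51  57  31  99 131  96  58]
 [ 82  82  68  86  73  37  32  53  58  51  53  71 134 104]
 [ 77  82  69  57  81  48  27  52  57  57  58  32  73 149]
 [ 41  72  72  60  45  27  20  69  63  56  58  39  50  75]
 [ 25  30  66  62  47  28  20  55  66  59  56  57  57  36]
 [ 47  49  54  58  50  30  21  43  96  77  58  56  57  52]]
.227
[[ 81  82  67  57  57  46  38  50  57  32 100 129  97  56]
 [ 82  82  68  85  85  48  21  44  56  51  52  72 134 100]
 [ 69  80  69  56 102  67  26  44  56  58  58  32  73 148]
 [ 33  68  73  60  58  34  21  42  56  57  57  39  49  75]
 [ 25  31  48  56  58  34  20  38  63  60  56  57  57  37]
 [ 47  49  55  58  59  35  20  34  96  76  58  56  57  52]]
L
[[ 38  25  22  47  51  47  41  45  50  26  87 112  96  86]
 [ 44  27  18  50  68  55  48  49  50  46  45  63 116  95]
 [ 62  56  30  30  88  89  59  49  50  50  51  29  64 130]
 [ 78  51  26  22  45  51  51  64  54  48  50  33  43  66]
 [ 97  79  39  17  36  48  49  52  57  50  49  50  50  31]
 [ 62 101  59  16  30  47  50  48  85  72  53  50  49  45]]
```

View pics/nd.png

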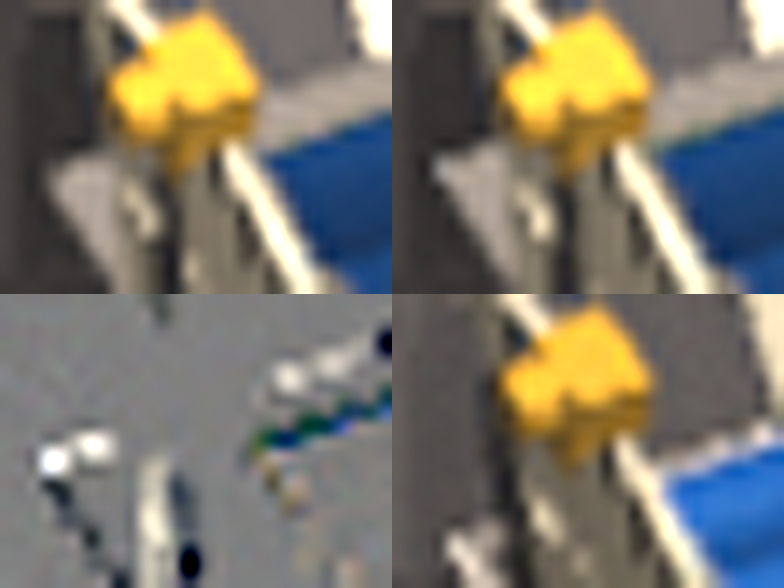

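The needle sits at col 170.0 just below the clip's inward point, which is near col 170.2 and row 169. They are almost aligned; one finer check of that point follows.

Run:
```python
import numpy as np
S=np.load("pics/avg3.npz")["S"];S2=np.load("pics/avg.npz")["S"]
print((S[...,0]-S[...,2])[165:173,164:177].round().astype(int))
for n,I in((".2",S2),(".227",S)):
    for r in range(170,176):
        print(n,r,I[r,167:174].mean(1).round().astype(int))
```

```text
[[ -2  25  62 111 120 110  74  97 107  88  62  61  27]
 [  0  17  32  85  96  90  56  55  58  59  60  64  29]
 [  0  11  27  55  71  65  48  55  60  60  61  51  24]
 [  8   9  16  31  28  33  42  60  53  42  38  29   7]
 [ 12  13  11  12  11  25  44  56  31   9  30  23   6]
 [ 12  13  14  13  13  16  31  22  13   5  24  33  24]
 [ 13  13  15  20  15   4  11  11  12   8  19  32  31]
 [ 12  12  15  22  21  10   0   8  13  11  12  18  35]]
.2 170 [58 49 35 39 51 57 31]
.2 171 [80 53 26 37 55 58 41]
.2 172 [86 73 37 32 53 58 51]
.2 173 [57 90 54 27 53 58 57]
.2 174 [57 81 48 27 52 57 57]
.2 175 [59 44 26 24 53 57 56]
.227 170 [57 57 46 38 50 57 32]
.227 171 [79 64 35 27 51 58 41]
.227 172 [85 85 48 21 44 56 51]
.227 173 [ 56 109  68  21  44  57  58]
.227 174 [ 56 102  67  26  44  56  58]
.227 175 [58 58 45 26 45 55 57]
```

drive_tool:
  targets: [0, 0.002, -0.011, -0.055, 0.016, 0, 0, 0, 0, 0, 0, 0, 0, 0, 0, 0, 0, 0, 0, 0, 0, 0, 0, 0, 0, 0, 0, 0, 0, 0, 0, 0, 0, 0, 0, 0, 0, 0, 0, 0, 0, 0, 0, 0, 0, 0, 0, 0, 0, 0, 0, 0, 0, 0, 0, 0, 0, 0, 0, 0, 0, 0, 0, 0, 0, 0, 0, 0, 0, 0, 0, 0, 0, 0, 0, 0, 0, 0, 0, 0, 0, 0, 0, 0, 0, 0, 0, 0, 0, 0, 0, 0, 0, 0, 0, 0, 0, 0, 0, 0, 0, 0, 0, 0, 0, 0, 0, 0, 0, 0, 0, 0, 0, 0, 0, 0, 0, 0, 0, 0, 0, 0, 0, 0, 0, 0, 0, 0, 0, 0, 0, 0, 0]

```text
t: 9.3
tcp_pos: [545.9, 39.2, 94.9]
orientation: [0.114, 0.983, -0.14, -0.016]
wrist_force: [-1.0, 0.6, 5.9]
finger_gap: 0.008
finger_force: 2.8
```

```bash
python3 tilt.py 4 2>/dev/null|head -4
```

```text
tip [544.54379187  34.38216937  73.51721902] tool tilt 0.23080675174962909 F [-0.96509832  0.59701062  5.93281097]
tilt by tip height 0.22951911396466385
scene tilt (np.float64(0.2226444379638673), np.int64(1492)) level (np.float64(-0.0031424822903418355), np.int64(1367)) diff 0.22578692025420913
top tilt (np.float64(0.221164751655163), np.int64(1370)) level (np.float64(-0.0013751001893663295), np.int64(683)) diff 0.22253985184452932
```

drive_tool:
  targets: [-0.002, -0.008, 0.031, 0.168, -0.049, 0, 0, -0.002, -0.008, 0.031, 0.168, -0.049, 0, 0, -0.002, -0.007, 0.025, 0.1375, -0.04, 0, 0, -0.002, -0.007, 0.025, 0.1375, -0.04, 0, 0, -0.002, -0.007, 0.025, 0.1375, -0.04, 0, 0, -0.002, -0.007, 0.025, 0.1375, -0.04, 0, 0, -0.003, -0.009, 0.025, 0.1375, -0.04, 0, 0, -0.003, -0.009, 0.025, 0.1375, -0.04, 0, 0, -0.003, -0.009, 0.025, 0.1375, -0.04, 0, 0, -0.003, -0.009, 0.025, 0.1375, -0.04, 0, 0, -0.003, -0.01, 0.024, 0.1375, -0.04, 0, 0, -0.003, -0.01, 0.024, 0.1375, -0.04, 0, 0, -0.003, -0.01, 0.024, 0.1375, -0.04, 0, 0, -0.003, -0.01, 0.024, 0.1375, -0.04, 0, 0, -0.003, -0.011, 0.024, 0.1375, -0.04, 0, 0, -0.003, -0.011, 0.024, 0.1375, -0.04, 0, 0, -0.003, -0.011, 0.024, 0.1375, -0.04, 0, 0, -0.003, -0.011, 0.024, 0.1375, -0.04, 0, 0, 0, 0, 0, 0, 0, 0, 0]

```text
t: 11.3
tcp_pos: [543.6, 30.7, 112.7]
orientation: [0.001, 0.99, -0.142, -0.0]
wrist_force: [0.5, -0.4, 2.6]
finger_gap: 0.004
finger_force: 1.2
```

Almost level, with the finger still on the pad. I'll lift off slowly, then come clear.

drive_tool:
  targets: [0, 0, 0.02, 0, 0, 0, 0, 0, 0, 0.02, 0, 0, 0, 0, 0, 0, 0.03, 0, 0, 0, 0, 0, 0, 0.05, 0, 0, 0, 0, 0, 0, 0.2, 0, 0, 0, 0, 0, 0, 0.5, 0, 0, 0, 0, 0, 0, 0.8, 0, 0, 0, 0, 0, 0, 0.8, 0, 0, 0, 0, 0, 0, 0.4, 0, 0, 0, 0, 0, 0, 0, 0, 0, 0, 0, 0, 0, 0, 0, 0, 0, 0]

```text
t: 12.4
tcp_pos: [543.5, 31.6, 225.5]
orientation: [0.001, 0.99, -0.141, -0.0]
wrist_force: [0.6, -0.7, -0.1]
finger_gap: 0.006
finger_force: 0.0
```

Run:
```python
from h import *
s=observe();print(s["tcp_pos"],s["wrist_force"])
d=grab_frame("scene")[1];L=np.load("pics/l.npz")["d"]
yaw=-.285;ay=np.array([-np.sin(yaw),np.cos(yaw),0]);ax=np.array([np.cos(yaw),np.sin(yaw),0])
for D in(L,d):
    C=cloud("scene",D)-[596,-63,0];x,y,z=C@ax,C@ay,C[...,2];m=(abs(z-83)<4)&(abs(x)<100)&(abs(y)<98);print(np.polyfit(y[m],z[m],1))
print(job_done())
```

```text
[543.4715608   31.58936341 225.46185856] [ 0.61550189 -0.65600469 -0.0625703 ]
[-8.47698420e-03  8.30084081e+01]
[-8.90737757e-03  8.30649623e+01]
the job is handed in; nothing more can be done
None
```

I pressed the pad down to a tilt of about 0.227 rad, held it there for over 2 s, eased it back to level at about 10 mm/s with the finger on it, came clear and handed the job in; the index itself I could only read as about 0.23 rad (give or take 0.01), so the exact line-up with the clip is not confirmed.

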